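Deburr the sawn tube end

ROBOT

A 7-joint arm with a two-finger parallel gripper is mounted at the origin on the work surface. World frame = base frame: x ahead of the robot, y to its left, z up, the work surface at z = 0. Lengths are in m, angles in degrees, forces in N, time in s.
With the tool pointing down it reaches from about 0.4 to 0.875 m from the base axis. Payload 6.5 kg.
Tool frame: the origin (TCP) lies at the very end of the fingers, on their centre line; the grasp point (between the pads) lies 19 mm behind it; z points along the fingers, x is the direction in which the jaws open and shut, and the axes are right-handed (so a half turn about z gives the same grasp; the last joint's range is limited). The gripper opens to 88 mm and grips with 3 to 60 N. Pads are 18 mm wide; open, the fingers measure 123 mm over their backs; the gripper's body (75 mm by 187 mm) begins 45 mm behind the grasp point.
Start: joints at [-74.381, 30.733, -0.252, 88.115, 0.149, 61.152, -4.079], TCP at [0.216, 0.613, 0.239] pointing down, gripper open.
Joint ranges: [-154.64, 154.64], [-21.42, 123.67], [-72.66, 72.17], [13.99, 137.28], [-74.86, 254.86], [10.95, 109.41], [-158.01, 158.01]. Speed limits (degrees/s): [136.94, 136.94, 180, 180, 180, 180, 180].

INTERFACE

Orientations are given as [roll, pitch, yaw] about the fixed x, y, z axes, in that order (R = Rz(yaw) Ry(pitch) Rx(roll)).
In Python, from station import * gives the robot as it stands.
- The arm moves only by the tool arm_command, never from a script. Its argument "plan" is a list of rows, each a list of 3 entries, a list of its own where there are three numbers: the opening, from 0 (shut) to 1 (fully open), then the shift along the tool's x, y, z in m, then the turn about the tool's z in rad. In form: [[grip, [dx, dy, dz], twist], ...]. A call has 1 to 20 rows; each row is the pose to reach, as a shift and turn from the pose measured when the call began, along the tool's axes at that moment; what a row does not reach only later rows make up. A row lasts 1/8 s, in which the tool goes at most 62.5 mm and 10.7 degrees, less where a joint would pass 70% of its speed; a pose out of reach is approached as far as the arm can. A call with a gripper value outside its range is refused whole. The fingers move at their own pace and stop on an object; the grip force is fixed at half the most. Time passes only in rows, so rows that repeat a pose let the fingers close. It gives the time, the measured TCP pose, the force and the opening at its end, in the units of the state.
- read_state(): the state, without advancing time (a new reading comes with each control period).
- read_camera(name): name is "scene" or "side" or "wrist"; returns a dict with "image" (420x560x3 uint8, red, green, blue), "fovy" (degrees; the focal length in pixels is half the picture's height over the tangent of half this angle, whatever the lens; pixels are square), "cx", "cy" (the principal point, pixels), "k1" (the pictures are not rectified: a ray, as slopes to the right and down, at radius r is drawn at 1 + k1 r^2 times it, then the intrinsics apply), "R" (3x3) and "t" (3): a world point X has camera coordinates R X + t. Camera axes: x right, y down, z forward; pixel columns grow to the right and rows downward; lengths in m; the calibration is good to about 2 mm. A picture is of the moment at which its call begins. There is no depth.
- hand_in(): hands the job in, once; it reports no verdict.
The state is a dict: "t": time; "joint_positions": joint angles; "qd": joint speeds; "tau": joint torques, N m; "tool_pos": TCP position; "ee_rot": TCP orientation; "ft_force": force on the tool from outside, world axes, zero at the start; "ft_torque": the same for the moment, N m; "finger_gap": finger opening in m.
Only numpy, scipy, OpenCV 4.12 (cv2) and the standard library are available. Lean on these libraries where they do the work, as an engineer would, in place of code of your own. Each camera call takes 0.05 s, during which the arm holds its last target.

TASK

Take the deburring tool out of its stand in the tray and run its cone-shaped blade slowly (ten seconds or more) all the way round the inner edge of the sawn tube end, starting at the side of the clamp screw and going anticlockwise as seen from above until you are back there, tool upright and pressed steadily and lightly on the edge (about 7 N, never over 20 N). Then put the tool back upright in its stand, fully down, and let go of it. Leave the coffee pot, funnel, mess kit and scraper alone.

Things in the scene. Friction and masses are not known exactly. Their poses are not given: they have to be found in the camera images.
- jig: Wooden board 130 x 130 x 18 mm screwed to the mat; on it a rubber pad, a square steel clamp block (90 mm wide, top at 61 mm) and in that an upright aluminium tube. Origin: centre of the board's underside, on the tube's axis; z up, x towards the clamp screw. Clamp and tube sink straight down on the pad, springy, about 0.12 mm per N, 6 mm at most; they do not give sideways or turn.
- clamp_screw (a point): Middle of the clamp screw: a cross bolt through two ears on one side of the clamp block, 58 mm from the tube's axis and 43 mm above the mat, all of it below the block's top. The round begins and ends at this side of the tube.
- tube_mouth (a point): Centre of the tube's open top, 90 mm above the mat; z up. Bore 48 mm, wall 4 mm, 64 mm deep. Sawn crooked, 4.9 degrees out of square: the inner edge is up to 2 mm higher than this on one side, 2 mm lower opposite; which side is not told, find it by feel. With the cone on the edge the tool's axis runs on a 18.5 mm radius (16 to 21) about this point, tip 2 to 4 mm below the edge.
- handle (a point): Centre of the deburring tool's dark wooden handle: a square bar 26 x 26 mm, 53 mm long, from 33 to 86 mm above the tip. z runs along the tool from tip to handle end, x and y are square to the handle's flat faces. Under the handle is a brass flange, 38 mm across, 5 mm thick, its underside 28 mm above the tip; then a 9 mm steel shank. The tool weighs about 90 g.
- tip (a point): Point of the tool's blade, 59.5 mm below the handle's centre along the tool; z up along the tool. The blade is a blunt steel cone, point down, 22 mm across at 5.1 mm above the tip (flank 25 degrees from level). It works the same in every direction, so the tool need not be turned on the way round. Contact is checked at each eighth of the round: over 1 N there, never over 20 N.
- socket (a point): Centre of the mouth of the stand's hole, 47 mm above the mat, z up. The stand is a 70 x 70 x 32 mm wooden block in a slid-out grey steel tray (200 x 150 mm, walls to 42 mm); the hole, 28 mm across, goes down to the tray's floor 32 mm below. The tool stands in it point down, flange lying on the block: its tip is then 28 mm below this point.
- coffee_pot: Bystander: white enamel coffee pot, 158 mm tall, 116 mm across, spout to its +x, handle to -x; origin at the centre of its underside.
- funnel: Bystander: black plastic funnel standing on its wide mouth, 100 mm across, 105 mm tall; origin at the centre of its underside.
- mess_kit: Bystander: closed aluminium mess kit, 164 x 114 x 70 mm; origin at the centre of its underside.
- scraper: Bystander: orange plastic scraper lying flat, handle to its -x, under 300 mm long.
Things that resemble listed ones, but are neither listed nor needed, are in the scene too. What is shaped like the part that bears handle but pink is not meant.

How it is judged (in metres and radians):
On the way, in this order (a step that is already met when the one before it is completed fails the run):
1. the deburring tool is lifted out of its stand (z of tip in the frame of socket above 0.005 m), for 0.1 s.
2. the blade presses on the inner edge at the clamp screw's side, where the round begins (x of tip in the frame of jig between 0.0125 and 0.0245 m and y of tip in the frame of jig between -0.006 and 0.006 m and horizontal distance between tip and tube_mouth below 0.0235 m and z of tip in the frame of jig above 0.078 m and angle between tip's own z axis and vertical below 0.4 rad and contact force between deburrer and jig above 1 N), for 0.3 s.
3. the blade presses on the inner edge 45 degrees round, anticlockwise (x of tip in the frame of jig between 0.0071 and 0.0191 m and y of tip in the frame of jig between 0.0071 and 0.0191 m and horizontal distance between tip and tube_mouth below 0.0235 m and z of tip in the frame of jig above 0.078 m and angle between tip's own z axis and vertical below 0.4 rad and contact force between deburrer and jig above 1 N), for 0.3 s.
4. the blade presses on the inner edge 90 degrees round, anticlockwise (x of tip in the frame of jig between -0.006 and 0.006 m and y of tip in the frame of jig between 0.0125 and 0.0245 m and horizontal distance between tip and tube_mouth below 0.0235 m and z of tip in the frame of jig above 0.078 m and angle between tip's own z axis and vertical below 0.4 rad and contact force between deburrer and jig above 1 N), for 0.3 s.
5. the blade presses on the inner edge 135 degrees round, anticlockwise (x of tip in the frame of jig between -0.0191 and -0.0071 m and y of tip in the frame of jig between 0.0071 and 0.0191 m and horizontal distance between tip and tube_mouth below 0.0235 m and z of tip in the frame of jig above 0.078 m and angle between tip's own z axis and vertical below 0.4 rad and contact force between deburrer and jig above 1 N), for 0.3 s.
6. the blade presses on the inner edge 180 degrees round, anticlockwise (x of tip in the frame of jig between -0.0245 and -0.0125 m and y of tip in the frame of jig between -0.006 and 0.006 m and horizontal distance between tip and tube_mouth below 0.0235 m and z of tip in the frame of jig above 0.078 m and angle between tip's own z axis and vertical below 0.4 rad and contact force between deburrer and jig above 1 N), for 0.3 s.
7. the blade presses on the inner edge 225 degrees round, anticlockwise (x of tip in the frame of jig between -0.0191 and -0.0071 m and y of tip in the frame of jig between -0.0191 and -0.0071 m and horizontal distance between tip and tube_mouth below 0.0235 m and z of tip in the frame of jig above 0.078 m and angle between tip's own z axis and vertical below 0.4 rad and contact force between deburrer and jig above 1 N), for 0.3 s.
8. the blade presses on the inner edge 270 degrees round, anticlockwise (x of tip in the frame of jig between -0.006 and 0.006 m and y of tip in the frame of jig between -0.0245 and -0.0125 m and horizontal distance between tip and tube_mouth below 0.0235 m and z of tip in the frame of jig above 0.078 m and angle between tip's own z axis and vertical below 0.4 rad and contact force between deburrer and jig above 1 N), for 0.3 s.
9. the blade presses on the inner edge 315 degrees round, anticlockwise (x of tip in the frame of jig between 0.0071 and 0.0191 m and y of tip in the frame of jig between -0.0191 and -0.0071 m and horizontal distance between tip and tube_mouth below 0.0235 m and z of tip in the frame of jig above 0.078 m and angle between tip's own z axis and vertical below 0.4 rad and contact force between deburrer and jig above 1 N), for 0.3 s.
10. the blade presses on the inner edge back at the clamp screw's side, closing the circle (all of step 2), for 0.3 s.
At the end, for the whole second after the job is handed in: The tool stands upright (within 3 degrees) and at rest in its stand, flange on the block (tip at least 26 mm below the hole's mouth, within 6 mm of the hole's axis), released (horizontal distance between tip and socket below 0.006 m and z of tip in the frame of socket below -0.026 m and angle between tip's own z axis and vertical below 0.06 rad and linear speed of deburrer below 0.02 m/s); the robot touches nothing.
It fails at once if the tool presses on the tube or its clamp with more than 20 N (contact force between deburrer and jig above 20 N).
It fails at once if the coffee pot is pushed out of its place or tipped (distance of coffee_pot from where it was at the start of the episode above 0.02 m or angle between coffee_pot's own z axis and vertical above 0.3 rad).
It fails at once if the funnel is pushed out of its place or tipped (distance of funnel from where it was at the start of the episode above 0.02 m or angle between funnel's own z axis and vertical above 0.3 rad).
It fails at once if the mess kit is pushed out of its place or tipped (distance of mess_kit from where it was at the start of the episode above 0.02 m or angle between mess_kit's own z axis and vertical above 0.3 rad).
It fails at once if the scraper is pushed out of its place or tipped (distance of scraper from where it was at the start of the episode above 0.02 m or angle between scraper's own z axis and vertical above 0.3 rad).
It also fails if it takes over 72 s, if anything falls off the work surface, if the arm or the gripper's body presses on something with over 40 N, if the wrist force passes 120 N, or if a joint passes its speed limit or range.

## Working session

There is one attempt and no reset: what is moved stays moved. The work goes in short steps, Python scripts to look and compute and a tool call to move; the robot and the scene stay as the last step left them, time stands still between calls to the robot, and variables do not carry over. Pictures are saved under pics/ and viewed, and the job is handed in when it is done.

Besides the shell and the picture viewer there is one more tool, called after "Call:" as name([rows], argument=value, ...), one row to a line, values as JSON. arm_command: Moves the arm, as the interface text tells. Its arguments: {"type":"object","properties":{"plan":{"type":"array","items":{"type":"array"}}},"required":["plan"]}

```bash
ls; mkdir -p pics
python3 - <<'E'
from station import *
import cv2
s=read_state()
for k,v in s.items(): print(k,v)
for n in ["scene","side","wrist"]:
    c=read_camera(n)
    cv2.imwrite(f"pics/{n}0.png",c["image"][:,:,::-1])
    print(n,{k:v for k,v in c.items() if k!="image"})
E
```

```text
pics
t 0.0
joint_positions [-74.38140865  30.77803812  -0.25474556  88.16964842   0.14941046
  61.15141321  -4.07968178]
qd [-0.00701288 -0.08568029 -0.03634795 -0.04434987 -0.02576634  0.07147074
 -0.02167859]
tau [ 3.66607514e-05 -5.70995307e+01  9.90876630e-01 -2.51600575e+01
 -5.62189927e-02  1.81220833e-02  1.68964189e-04]
tool_pos [0.2158401  0.61247328 0.23784003]
ee_rot [1.79992587e+02 9.84909225e-02 7.05929024e+01]
ft_force [-0.28308057 -0.13890282  1.01590822]
ft_torque [0.01542018 0.02922166 0.00389564]
finger_gap 0.08828944950763112
scene {'fovy': 47.74321456259587, 'cx': 284.16087138056344, 'cy': 202.8527976019142, 'k1': -0.019998634880760733, 'R': array([[-0.2650807 ,  0.96407744, -0.01693821],
       [ 0.72969558,  0.18909062, -0.65710661],
       [-0.6302988 , -0.18654602, -0.75360733]]), 't': array([ 0.17865411, -0.37612416,  1.92859295])}
side {'fovy': 52.67618834171835, 'cx': 272.8634416444884, 'cy': 210.15498783573184, 'k1': -0.08040520254596599, 'R': array([[ 0.99630868, -0.08556184,  0.00694221],
       [-0.05940359, -0.74557047, -0.66377398],
       [ 0.06196963,  0.66091138, -0.74790101]]), 't': array([-0.58136677,  0.08899855,  1.1859853 ])}
wrist {'fovy': 60.701083900438384, 'cx': 274.9010604179308, 'cy': 211.5506354644852, 'k1': 0.02882166758538146, 'R': array([[ 0.33197815,  0.94328601, -0.00141689],
       [ 0.89441709, -0.3143014 ,  0.31817088],
       [ 0.29968081, -0.10689307, -0.94803232]]), 't': array([-0.64913101, -0.04291036,  0.39147771])}
```

View pics/scene0.png

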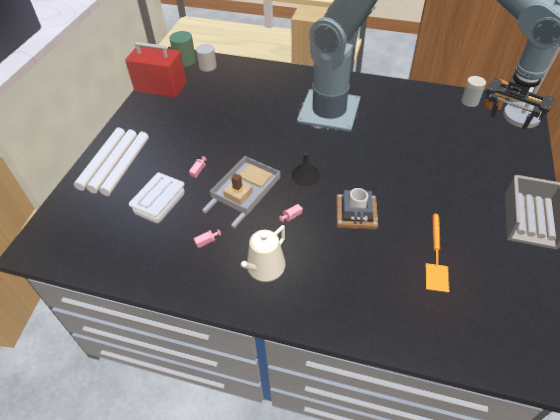

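View pics/side0.png

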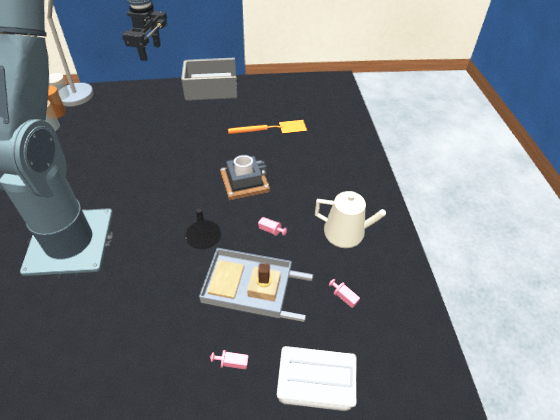

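View pics/wrist0.png

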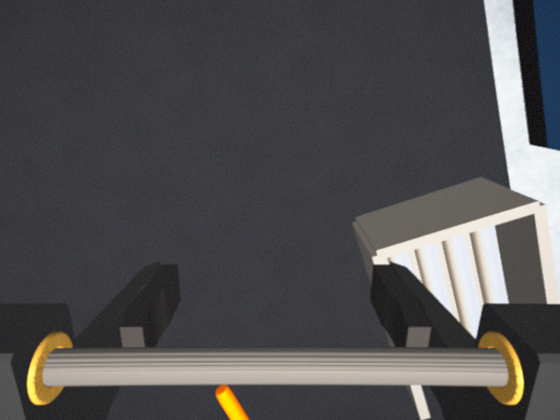

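The scene view shows the tool at about (237,183) in the tray and the jig at about (357,205). The side view has them at (264,272) and (244,172). Next I'll zoom in on both.

```bash
cat > h.py <<'E'
import numpy as np, cv2
from scipy.optimize import least_squares
def K(c):
    h=c["image"].shape[0]; f=h/2/np.tan(np.radians(c["fovy"]/2)); return f
def proj(c,X):
    p=c["R"]@np.asarray(X,float)+c["t"]; s=p[:2]/p[2]; s=s*(1+c["k1"]*(s@s)); return s*K(c)+[c["cx"],c["cy"]]
def ray(c,uv):
    d=(np.array(uv,float)-[c["cx"],c["cy"]])/K(c); s=d.copy()
    for _ in range(20): s=d/(1+c["k1"]*(s@s))
    v=c["R"].T@np.array([s[0],s[1],1]); return -c["R"].T@c["t"], v/np.linalg.norm(v)
def onz(c,uv,z):
    o,v=ray(c,uv); return o+v*(z-o[2])/v[2]
def tri(pairs):
    A=np.zeros((3,3));b=np.zeros(3)
    for c,uv in pairs:
        o,v=ray(c,uv);P=np.eye(3)-np.outer(v,v);A+=P;b+=P@o
    return np.linalg.solve(A,b)
def crop(c,x0,y0,w,h,s,name):
    im=c["image"][y0:y0+h,x0:x0+w,::-1]; cv2.imwrite(name,cv2.resize(im,None,fx=s,fy=s,interpolation=cv2.INTER_CUBIC))
E
python3 - <<'E'
from station import *
from h import *
a=read_camera("scene");b=read_camera("side")
crop(a,195,150,100,75,8,"pics/a1.png")
crop(b,190,240,130,85,6,"pics/b1.png")
crop(a,325,175,65,60,10,"pics/a2.png")
crop(b,210,145,70,60,10,"pics/b2.png")
E
```

```text
(no output)
```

View pics/a1.png

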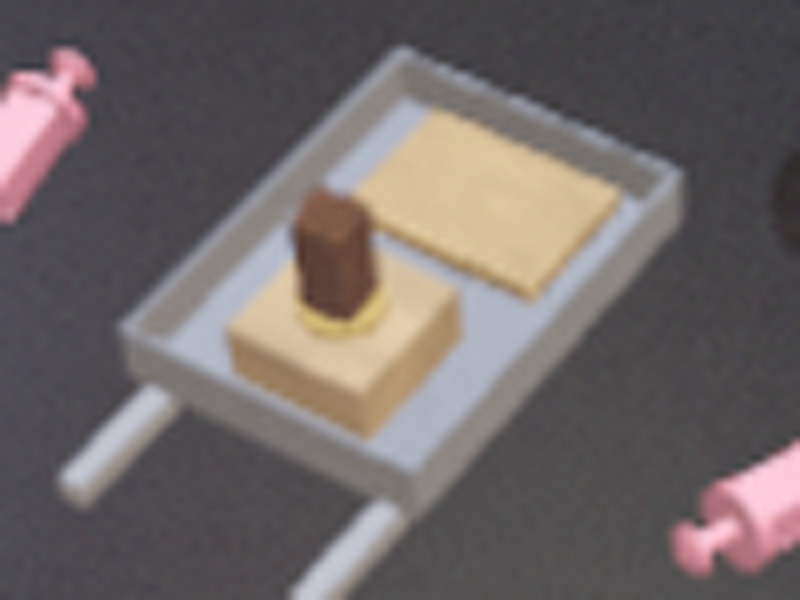

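View pics/b1.png

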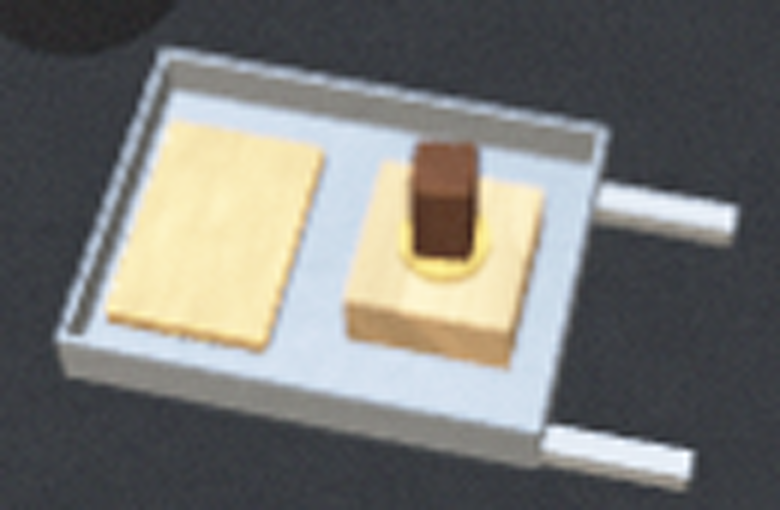

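View pics/a2.png

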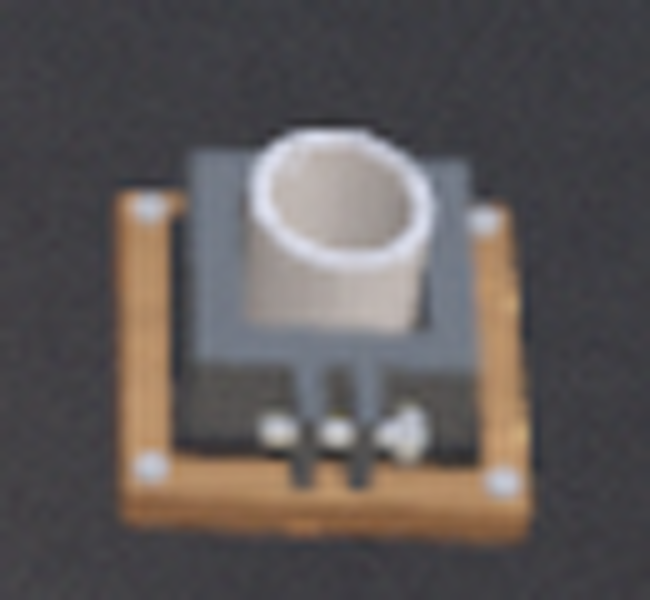

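View pics/b2.png

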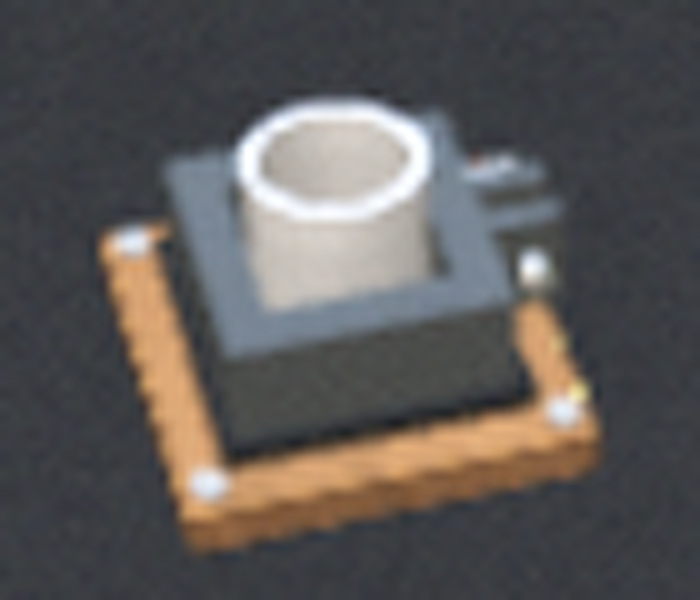

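Run:
```python
from station import *
from h import *
a=read_camera("scene");b=read_camera("side")
f=lambda x0,y0,s:(lambda u,v:((u+.5)/s-.5+x0,(v+.5)/s-.5+y0))
a1=f(195,150,8);b1=f(190,240,6);a2=f(325,175,10);b2=f(210,145,10)
np.set_printoptions(precision=4,suppress=True)
print("screws a");S=[onz(a,a2(*p),.019) for p in [(149,207),(484,220),(151,467),(503,482)]];print(np.array(S))
print("screws b");T=[onz(b,b2(*p),.019) for p in [(132,240),(209,484),(564,410)]];print(np.array(T))
print("centre a",np.mean(S,0),"b",(T[0]+T[2])/2)
print("rim a,b,tri",onz(a,a2(341,198),.09),onz(b,b2(334,161),.09),tri([(a,a2(341,198)),(b,b2(334,161))]))
print("block a");print(np.array([onz(a,a1(*p),.047) for p in [(230,330),(365,392),(460,295)]]))
print("block b");B=np.array([onz(b,b1(*p),.047) for p in [(383,163),(545,186),(510,332),(345,306)]]);print(B,B.mean(0))
H=np.array([onz(a,a1(*p),.105) for p in [(318,188),(370,208),(335,230),(295,222)]]);print("H a",H,H.mean(0))
H=np.array([onz(b,b1(*p),.105) for p in [(418,142),(476,145),(474,194),(413,190)]]);print("H b",H,H.mean(0))
for nm,c,o in(("a",a,a1),("b",b,b1)):
    im=cv2.cvtColor(c["image"],cv2.COLOR_RGB2HSV)
    m=(im[...,2]<130)&(im[...,1]>80)&((im[...,0]<15))
    n,l,st,ce=cv2.connectedComponentsWithStats(m.astype(np.uint8))
    for i in range(1,n):
        if st[i,4]>20: print(nm,st[i],ce[i])
```

```text
screws a
[[0.4624 0.1353 0.019 ]
 [0.4401 0.2451 0.019 ]
 [0.5728 0.1574 0.019 ]
 [0.5505 0.2674 0.019 ]]
screws b
[[0.4427 0.2467 0.019 ]
 [0.4654 0.1356 0.019 ]
 [0.5755 0.1587 0.019 ]]
centre a [0.5064 0.2013 0.019 ] b [0.5091 0.2027 0.019 ]
rim a,b,tri [0.5075 0.2007 0.09  ] [0.5092 0.1997 0.09  ] [0.5086 0.2004 0.0902]
block a
[[ 0.5649 -0.2396  0.047 ]
 [ 0.5835 -0.1738  0.047 ]
 [ 0.5218 -0.1528  0.047 ]]
block b
[[ 0.52   -0.1573  0.047 ]
 [ 0.5874 -0.1744  0.047 ]
 [ 0.5665 -0.2433  0.047 ]
 [ 0.5006 -0.2258  0.047 ]] [ 0.5436 -0.2002  0.047 ]
H a [[ 0.5299 -0.2071  0.105 ]
 [ 0.5355 -0.1828  0.105 ]
 [ 0.5509 -0.1925  0.105 ]
 [ 0.5506 -0.2098  0.105 ]] [ 0.5417 -0.198   0.105 ]
H b [[ 0.5339 -0.1875  0.105 ]
 [ 0.5569 -0.1909  0.105 ]
 [ 0.5543 -0.214   0.105 ]
 [ 0.5304 -0.2102  0.105 ]] [ 0.5439 -0.2006  0.105 ]
a [ 409    0   65   85 1858] [443.2777  39.1625]
a [426   0  10  24  82] [430.6829  10.1463]
a [481   9  37  81 759] [497.7075  48.0632]
a [506  26  21  56 280] [516.9607  53.9607]
a [536  57  24  39 261] [549.4406  79.7088]
a [547  82  13  60 325] [553.7538 113.0308]
a [484 100  10  10  70] [488.4857 104.1429]
a [232 175  10  15 111] [236.3964 182.1802]
a [555 174   5   8  24] [557.4167 177.5   ]
b [ 466   59   94  139 1574] [516.2497 128.6639]
b [ 48  91  18  27 237] [ 57.2321 105.2068]
b [235 189  35  10  52] [249.75   194.6538]
b [259 264  10  19 121] [263.6446 275.7603]
```

Call:
arm_command([
  [1,[-0.02,0.03,-0.005],0.1],
  [1,[-0.05,0.07,-0.015],0.24],
  [1,[-0.085,0.12,-0.02],0.4],
  [1,[-0.12,0.17,-0.03],0.56],
  [1,[-0.155,0.22,-0.035],0.72],
  [1,[-0.19,0.27,-0.04],0.88],
  [1,[-0.225,0.32,-0.045],1.04],
  [1,[-0.255,0.36,-0.05],1.2],
  [1,[-0.275,0.39,-0.055],1.31],
  [1,[-0.287,0.405,-0.06],1.37],
  [1,[-0.291,0.412,-0.06],1.389],
  [1,[-0.291,0.412,-0.06],1.389],
  [1,[-0.291,0.412,-0.06],1.389],
])

```text
t: 1.98
tool_pos: [0.507, 0.203, 0.2983]
ee_rot: [180.0, 0.1, -8.8]
ft_force: [0.4, -0.2, -0.7]
finger_gap: 0.0881
```

Run:
```python
from station import *
from h import *
c=read_camera("wrist");cv2.imwrite("pics/w1.png",c["image"][:,:,::-1]);np.savez("w1.npz",**c)
np.set_printoptions(precision=4,suppress=True)
s=read_state();print(s["t"],s["tool_pos"],s["ee_rot"],s["ft_force"],s["joint_positions"])
a=read_camera("scene")
for p in [(265,276),(305,181)]:print(onz(a,p,0))
for X in [(.508,.201,.09),(.508,.201,.019)]: print(proj(c,X))
```

```text
2.025 [0.5071 0.2029 0.2984] [179.986    0.0449  -8.8362] [0.5822 0.3559 0.4082] [-46.8069  17.8751  25.4692 101.3535  -8.5534  62.7206 -27.3077]
[ 0.8196 -0.0193  0.    ]
[0.4092 0.0033 0.    ]
[277.5148 179.7592]
[277.1961 165.8552]
```

View pics/w1.png

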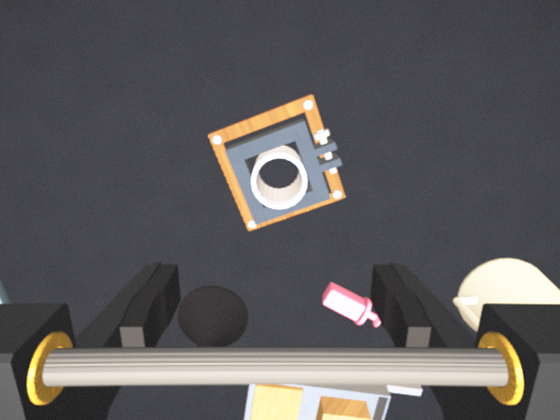

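The wrist view shows the jig with its four board screws at (309,104), (217,139), (252,225) and (337,195), the rim at about (279,180), and the clamp screw's ears on the right side.

Run:
```python
from h import *
c={k:v for k,v in np.load("w1.npz").items()}
im=c["image"];g=im.astype(int)
np.set_printoptions(precision=4,suppress=True)
P=[]
for (u,v) in [(309,104),(217,139),(252,225),(337,195)]:
    w=g[v-7:v+8,u-7:u+8].min(2); m=(w>150); yy,xx=np.nonzero(m); P.append((u-7+xx.mean(),v-7+yy.mean()));
W=np.array([onz(c,p,.019) for p in P]);print(P);print(W,W.mean(0))
d=(W[0]-W[1])+(W[3]-W[2]); print("yaw",np.degrees(np.arctan2(d[1],d[0])))
d=(W[0]-W[3])+(W[1]-W[2]); print("yaw",np.degrees(np.arctan2(d[1],d[0]))-90)
crop(c,200,90,150,145,5,"pics/w1c.png")
m=((g.min(2)>200)).astype(np.uint8); m[:140]=0;m[215:]=0;m[:,:245]=0;m[:,312:]=0
n,l,st,ce=cv2.connectedComponentsWithStats(m);i=1+np.argmax(st[1:,4]);print(st[i])
k,_=cv2.findContours((l==i).astype(np.uint8),cv2.RETR_EXTERNAL,cv2.CHAIN_APPROX_NONE)
e=cv2.fitEllipse(k[0]);print(e,onz(c,e[0],.09))
```

```text
[(np.float64(307.7578947368421), np.float64(104.4)), (np.float64(216.56976744186048), np.float64(139.40697674418604)), (np.float64(252.32530120481928), np.float64(223.48192771084337)), (np.float64(336.7866666666667), np.float64(194.06666666666666))]
[[0.5529 0.2653 0.019 ]
 [0.4426 0.2427 0.019 ]
 [0.4658 0.1329 0.019 ]
 [0.5751 0.1551 0.019 ]] [0.5091 0.199  0.019 ]
yaw 11.52379171578279
yaw 11.662117725536476
[ 251  145   57   65 1762]
((278.739013671875, 178.29112243652344), (55.3774299621582, 62.313323974609375), 2.271210193634033) [0.5095 0.2023 0.09  ]
```

View pics/w1c.png

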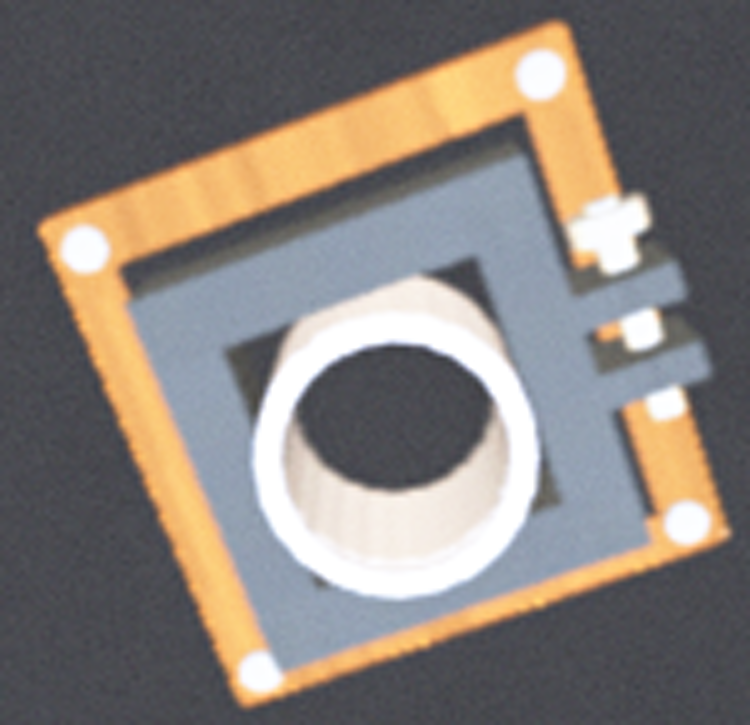

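Call:
arm_command([
  [1,[0.007,0.03,0.0],0],
  [1,[0.02,0.08,0.01],0],
  [1,[0.035,0.14,0.02],0],
  [1,[0.05,0.2,0.03],0],
  [1,[0.065,0.26,0.04],0],
  [1,[0.08,0.32,0.04],0],
  [1,[0.09,0.37,0.04],0],
  [1,[0.097,0.39,0.04],0],
  [1,[0.0975,0.393,0.04],0],
  [1,[0.0975,0.393,0.04],0],
])

```text
t: 3.32
tool_pos: [0.5432, -0.1991, 0.2582]
ee_rot: [-180.0, 0.1, -8.8]
ft_force: [0.1, 0.4, 0.6]
finger_gap: 0.0881
```

Run:
```python
from station import *
from h import *
c=read_camera("wrist");cv2.imwrite("pics/w2.png",c["image"][:,:,::-1]);np.savez("w2.npz",**c)
np.set_printoptions(precision=4,suppress=True)
s=read_state();print(s["t"],s["tool_pos"],s["ee_rot"],s["ft_force"],s["joint_positions"])
p=proj(c,(.543,-.2,.105));print(p)
x,y=int(p[0])-75,int(p[1])-65
x=max(x,0);y=max(y,0);print(x,y);crop(c,x,y,150,130,5,"pics/w2c.png")
```

```text
3.375 [ 0.5433 -0.1987  0.2583] [-179.9598    0.0634   -8.7242] [0.7699 0.5026 0.1348] [ -8.6969  24.9916  32.644   99.6062 -15.296   59.9403  20.5367]
[276.3954 193.7599]
201 128
```

View pics/w2.png

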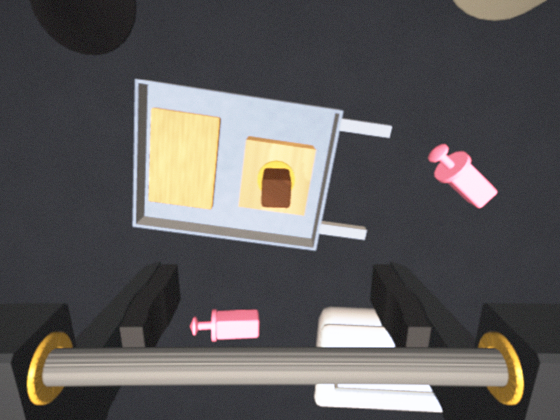

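View pics/w2c.png

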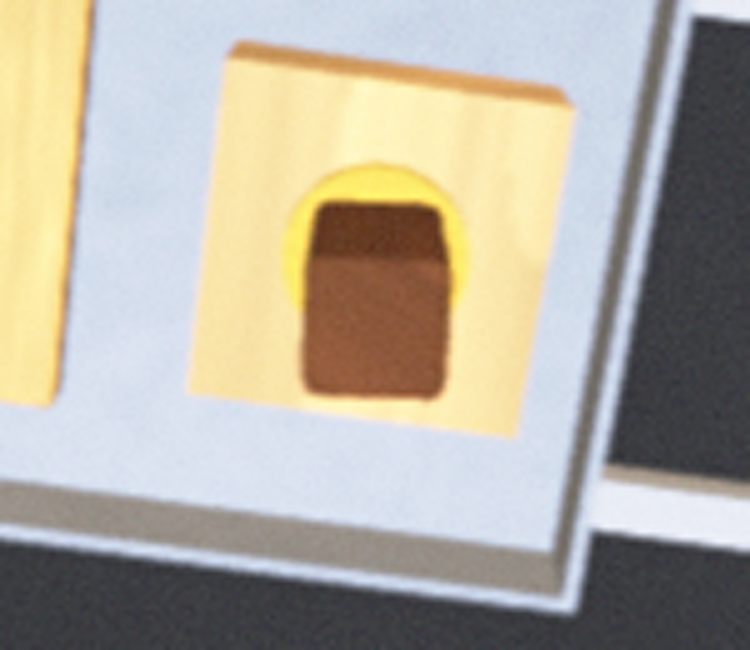

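The wrist view shows the handle's top face at about (275,193) with its sides nearly along the jaw axis. The block's top has its corners at crop pixels (230,58), (575,106), (517,438) and (190,393).

Run:
```python
from h import *
c={k:v for k,v in np.load("w2.npz").items()}
np.set_printoptions(precision=4,suppress=True)
q=lambda u,v:((u+.5)/5-.5+201,(v+.5)/5-.5+128)
H=np.array([onz(c,q(*p),.105) for p in [(307,258),(453,262),(445,399),(302,393)]]);print(H,H.mean(0))
for i,j in((0,1),(3,2)): d=H[j]-H[i];print(np.degrees(np.arctan2(d[1],d[0])),np.linalg.norm(d))
for i,j in((3,0),(2,1)): d=H[j]-H[i];print(np.degrees(np.arctan2(d[1],d[0]))-90,np.linalg.norm(d))
B=np.array([onz(c,q(*p),.047) for p in [(230,58),(575,106),(517,438),(190,393)]]);print(B,B.mean(0))
for i,j in((0,1),(3,2)): d=B[j]-B[i];print(np.degrees(np.arctan2(d[1],d[0])),np.linalg.norm(d))
F=np.array([onz(c,q(*p),.052) for p in [(283,255),(469,255)]]);print(F.mean(0))
```

```text
[[ 0.5328 -0.1854  0.105 ]
 [ 0.5573 -0.1899  0.105 ]
 [ 0.5526 -0.214   0.105 ]
 [ 0.528  -0.2091  0.105 ]] [ 0.5427 -0.1996  0.105 ]
-10.3266792146783 0.024951818436113625
-11.23343363071992 0.025077057152633704
-11.475058173559631 0.024223174867051705
-11.172429843414974 0.02461784067897793
[[ 0.5201 -0.1567  0.047 ]
 [ 0.586  -0.1763  0.047 ]
 [ 0.5659 -0.2437  0.047 ]
 [ 0.4996 -0.2235  0.047 ]] [ 0.5429 -0.2001  0.047 ]
-16.57729547458429 0.06878603245595398
-16.965711841721298 0.06931429176636353
[ 0.5427 -0.199   0.052 ]
```

Call:
arm_command([
  [1,[0,0.001,0.02],0.01],
  [1,[0,0.001,0.05],0.038],
  [1,[0,0.001,0.09],0.038],
  [1,[0,0.001,0.13],0.038],
  [1,[0,0.001,0.165],0.038],
  [1,[0,0.001,0.188],0.038],
  [1,[0,0.001,0.198],0.038],
  [1,[0,0.001,0.198],0.038],
  [1,[0,0.001,0.198],0.038],
])

```text
t: 4.5
tool_pos: [0.5437, -0.1995, 0.0613]
ee_rot: [-180.0, -0.0, -10.9]
ft_force: [-0.5, -1.0, 0.5]
finger_gap: 0.088
```

Run:
```python
from station import *
from h import *
c=read_camera("wrist");cv2.imwrite("pics/w3.png",c["image"][:,:,::-1])
s=read_state();print(s["t"],s["tool_pos"],s["ee_rot"],s["ft_force"])
```

```text
4.55 [ 0.54371844 -0.1996247   0.06135557] [-1.79964831e+02 -4.06420041e-02 -1.08846869e+01] [ 0.14061518  0.41214773 -0.30071021]
```

View pics/w3.png

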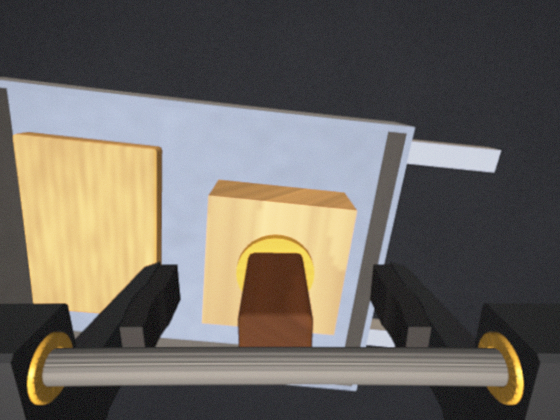

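The handle (240–312) is centred between the fingers, so I'll close on it.

Call:
arm_command([
  [0.6,[0,0,0.001],0],
  [0.3,[0,0,0.001],0],
  [0,[0,0,0.001],0],
  [0,[0,0,0.001],0],
  [0,[0,0,0.001],0],
  [0,[0,0,0.001],0],
])

```text
t: 5.3
tool_pos: [0.5437, -0.1996, 0.0603]
ee_rot: [-180.0, -0.0, -10.9]
ft_force: [0.4, -0.5, -0.3]
finger_gap: 0.0303
```

Run:
```python
from station import *
s=read_state();print(s)
```

```text
{'t': 5.3, 'joint_positions': array([ -2.31883087,  40.58545969,  24.66163405, 106.39979943,
       -25.8720652 ,  38.57476296,  26.7770553 ]), 'qd': array([ 0.07598866, -0.00837768,  0.02447589,  0.10906646,  0.05511357,
        0.02255451,  0.0320218 ]), 'tau': array([ 3.88134198e-03, -5.36810839e+01,  8.70856851e+00, -1.61302185e+01,
       -3.21871648e-02,  4.82759974e-02, -2.68231242e-04]), 'tool_pos': array([ 0.54370484, -0.19961087,  0.06031653]), 'ee_rot': array([-1.79966325e+02, -3.66707033e-02, -1.08819051e+01]), 'ft_force': array([ 0.35420439, -0.49462067, -0.30779391]), 'ft_torque': array([-0.01859815,  0.09756089,  0.0185919 ]), 'finger_gap': 0.030274154245000157}
```

Call:
arm_command([
  [0,[0,0,0],0],
  [0,[0,0,0],0],
  [0,[0,0,0],0],
  [0,[0,0,0],0],
])

```text
t: 5.8
tool_pos: [0.5437, -0.1996, 0.0603]
ee_rot: [-180.0, -0.0, -10.9]
ft_force: [0.5, -0.4, -0.8]
finger_gap: 0.0259
```

Call:
arm_command([
  [0,[0,0,-0.01],0],
  [0,[0,0,-0.03],0],
  [0,[0,0,-0.06],0],
  [0,[0,0,-0.09],0],
  [0,[0,-0.01,-0.115],0],
  [0,[-0.006,-0.03,-0.12],0],
  [0,[-0.016,-0.07,-0.12],0],
  [0,[-0.027,-0.115,-0.12],0],
  [0,[-0.038,-0.16,-0.12],0],
  [0,[-0.049,-0.205,-0.12],0],
  [0,[-0.06,-0.25,-0.12],0],
  [0,[-0.07,-0.295,-0.12],0],
  [0,[-0.08,-0.335,-0.12],0],
  [0,[-0.088,-0.37,-0.12],0],
  [0,[-0.092,-0.387,-0.12],0],
  [0,[-0.093,-0.393,-0.115],0],
  [0,[-0.093,-0.393,-0.11],0],
  [0,[-0.093,-0.393,-0.11],0],
])

```text
t: 8.05
tool_pos: [0.5264, 0.2019, 0.17]
ee_rot: [180.0, 0.0, -11.0]
ft_force: [0.5, 0.7, -0.5]
finger_gap: 0.026
```

Run:
```python
from station import *
from h import *
c=read_camera("wrist");cv2.imwrite("pics/w4.png",c["image"][:,:,::-1]);np.savez("w4.npz",**c)
a=read_camera("scene");b=read_camera("side");np.savez("a4.npz",**a);np.savez("b4.npz",**b)
s=read_state();print(s["t"],s["tool_pos"],s["ee_rot"],s["ft_force"],s["finger_gap"])
A=a["image"][130:230,310:410,::-1];B=b["image"][100:200,195:295,::-1]
r=lambda i:cv2.resize(i,(400,400),interpolation=cv2.INTER_CUBIC)
cv2.imwrite("pics/ab4.png",np.hstack([r(A),r(B)]))
```

```text
8.2 [0.52673193 0.20273203 0.17053011] [-1.79987482e+02 -4.20928414e-02 -1.09734185e+01] [-0.94641071 -0.65721254 -1.56067236] 0.025724686618001084
```

View pics/w4.png

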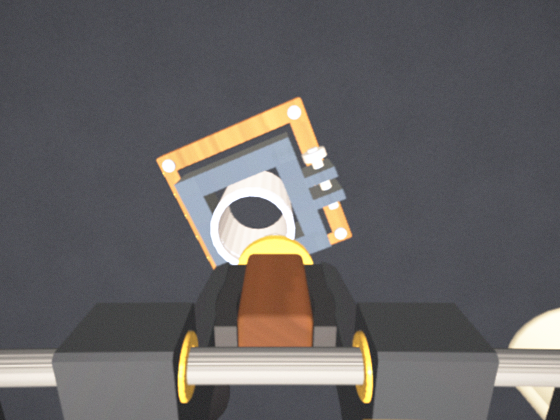

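View pics/ab4.png

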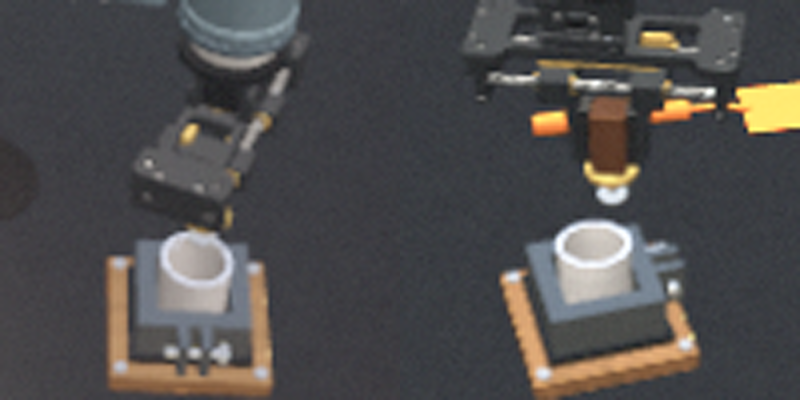

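The tool hangs upright in the gripper over the clamp-screw side of the rim. The rim shows at about (252,228) in the wrist view. Now I'll descend until just above contact.

Call:
arm_command([
  [0,[0,-0.001,0.01],0],
  [0,[0,-0.001,0.025],0],
  [0,[0,-0.001,0.034],0],
  [0,[0,-0.001,0.0375],0],
  [0,[0,-0.001,0.0385],0],
  [0,[0,-0.001,0.0385],0],
  [0,[0,-0.001,0.0385],0],
])

```text
t: 9.07
tool_pos: [0.5272, 0.2038, 0.1324]
ee_rot: [-180.0, -0.1, -11.0]
ft_force: [0.1, 0.3, -1.7]
finger_gap: 0.026
```

```bash
cat > avg.py <<'E'
from station import *
from h import *
import sys
np.set_printoptions(precision=4,suppress=True)
def avg(n=5):
    F=[];P=[]
    for i in range(n):
        s=read_state();F.append(s["ft_force"]);P.append(s["tool_pos"]);
        if i<n-1: read_camera("side")
    s=read_state();F=np.array(F);P=np.array(P)
    R=np.degrees
    c0=np.array([.5087,.2000]);a=np.radians(11.5)
    d=P.mean(0)[:2]-c0;l=np.array([[np.cos(a),np.sin(a)],[-np.sin(a),np.cos(a)]])@d
    print("t",s["t"],"P",P.mean(0)*1000,"sd",P.std(0)*1000,"F",F.mean(0),"sd",F.std(0),"yaw",s["ee_rot"][2],"T",s["ft_torque"])
    print("r %.2f ang %.1f"%(np.hypot(*l)*1000,np.degrees(np.arctan2(l[1],l[0]))))
avg(int(sys.argv[1]) if len(sys.argv)>1 else 5)
E
python3 avg.py
```

```text
t 9.275 P [527.118  203.8175 132.3088] sd [0.0515 0.027  0.0605] F [-0.0427  0.1563 -1.204 ] sd [0.2814 0.5939 0.5804] yaw -10.97364972287449 T [0.0011 0.0706 0.0018]
r 18.81 ang 0.2
```

Call:
arm_command([
  [0,[0,0,0.0007],0],
  [0,[0,0,0.0014],0],
  [0,[0,0,0.002],0],
  [0,[0,0,0.002],0],
])

```text
t: 9.78
tool_pos: [0.527, 0.2038, 0.1301]
ee_rot: [-180.0, -0.0, -11.0]
ft_force: [-0.3, 0.3, -0.9]
finger_gap: 0.0257
```

```bash
python3 avg.py 3
```

```text
t 9.875 P [527.0026 203.7884 130.1631] sd [0.0254 0.008  0.0236] F [-0.3558  0.2647 -1.0883] sd [0.1748 0.1609 0.3106] yaw -10.970979554340207 T [-0.0471  0.0918  0.0141]
r 18.69 ang 0.2
```

Call:
arm_command([
  [0,[0,0,0.0005],0],
  [0,[0,0,0.001],0],
  [0,[0,0,0.0012],0],
  [0,[0,0,0.0012],0],
])

```text
t: 10.38
tool_pos: [0.527, 0.2038, 0.129]
ee_rot: [-180.0, -0.1, -11.0]
ft_force: [-0.6, 0.6, -0.9]
finger_gap: 0.0258
```

```bash
python3 avg.py 3
```

```text
t 10.475 P [527.047  203.8025 128.9992] sd [0.0291 0.0086 0.0158] F [ 0.0489 -0.2513 -1.0345] sd [0.4881 0.6519 0.1571] yaw -10.974110310334096 T [-0.061   0.0325 -0.0283]
r 18.74 ang 0.2
```

Call:
arm_command([
  [0,[0,0,0.0005],0],
  [0,[0,0,0.001],0],
  [0,[0,0,0.0012],0],
  [0,[0,0,0.0012],0],
])

```text
t: 10.98
tool_pos: [0.527, 0.2038, 0.1278]
ee_rot: [-180.0, -0.1, -11.0]
ft_force: [0.3, 0.1, -2.3]
finger_gap: 0.0258
```

```bash
python3 avg.py 3
```

```text
t 11.075 P [527.0433 203.8044 127.7906] sd [0.0134 0.0119 0.0103] F [ 0.0548  0.0829 -1.4846] sd [0.4545 0.581  0.6364] yaw -10.971875678337064 T [-0.0411  0.0759  0.0226]
r 18.73 ang 0.2
```

Call:
arm_command([
  [0,[0,0,0.0005],0],
  [0,[0,0,0.001],0],
  [0,[0,0,0.0012],0],
  [0,[0,0,0.0012],0],
])

```text
t: 11.58
tool_pos: [0.5272, 0.2038, 0.1268]
ee_rot: [-180.0, -0.1, -11.0]
ft_force: [-0.9, 0.2, 2.3]
finger_gap: 0.0257
```

```bash
python3 avg.py 3
```

```text
t 11.675 P [527.2265 203.8294 126.7962] sd [0.0119 0.0129 0.0058] F [-0.5322 -0.054   2.3435] sd [0.4497 0.4498 0.2352] yaw -10.976636279995523 T [-0.0642  0.1376  0.0226]
r 18.92 ang 0.2
```

Call:
arm_command([
  [0,[0,0,0.0004],0],
  [0,[0,0,0.0008],0],
  [0,[0,0,0.0008],0],
])

```text
t: 12.05
tool_pos: [0.5273, 0.2038, 0.1262]
ee_rot: [-180.0, -0.1, -11.0]
ft_force: [-1.4, -0.7, 4.7]
finger_gap: 0.0259
```

Call:
arm_command([
  [0,[-0.001,-0.001,0.0005],0],
  [0,[-0.0018,-0.0022,0.0006],0],
  [0,[-0.0025,-0.0034,0.0006],0],
  [0,[-0.0025,-0.0034,0.0006],0],
])

```text
t: 12.65
tool_pos: [0.5255, 0.2071, 0.1256]
ee_rot: [-180.0, -0.1, -11.0]
ft_force: [-0.9, -2.0, 4.4]
finger_gap: 0.0256
```

```bash
rm log.json; echo '[[0.2,127.01]]' > log.json; sed -i 's/K8=8.33/K8=6.0/; s/"CM",.05/"CM",.07/' nx.py; python3 nx.py 15 3
```

```text
t 12.75 r 18.25 th 11.5 z 125.61 F [-1.  -2.9  4.6] fz 5.6 h 126.66 model [126.83   0.16  -1.59] gap 0.0257 rot [-1.8e+02 -1.0e-01 -1.1e+01]
[0, [-0.0008, -0.0014, 0.00072], 0]
[0, [-0.0018, -0.0026, 0.00086], 0]
[0, [-0.0030, -0.0038, 0.00099], 0]
```

Call:
arm_command([
  [0,[-0.0008,-0.0014,0.0007],0],
  [0,[-0.0018,-0.0026,0.0008],0],
  [0,[-0.003,-0.0038,0.0009],0],
  [0,[-0.003,-0.0038,0.0009],0],
])

```text
t: 13.25
tool_pos: [0.5235, 0.2107, 0.1249]
ee_rot: [180.0, -0.1, -11.0]
ft_force: [-1.5, -4.3, 6.0]
finger_gap: 0.0259
```

```bash
python3 nx.py 15 3
```

```text
t 13.35 r 18.24 th 24.3 z 124.86 F [-1.1 -4.3  6.5] fz 7.6 h 126.24 model [126.56   0.45  -1.74] gap 0.0260 rot [ 1.8e+02 -1.0e-01 -1.1e+01]
[0, [-0.0010, -0.0012, 0.00042], 0]
[0, [-0.0024, -0.0022, 0.00057], 0]
[0, [-0.0037, -0.0030, 0.00071], 0]
```

Run:
```python
from station import *
from h import *
c=read_camera("wrist");cv2.imwrite("pics/w5.png",c["image"][:,:,::-1])
b=read_camera("side")
A=c["image"][180:400,180:380,::-1];B=b["image"][100:200,195:295,::-1]
r=lambda i:cv2.resize(i,(400,400),interpolation=cv2.INTER_CUBIC)
cv2.imwrite("pics/ab5.png",np.hstack([r(A),r(B)]))
```

```text
(no output)
```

View pics/ab5.png

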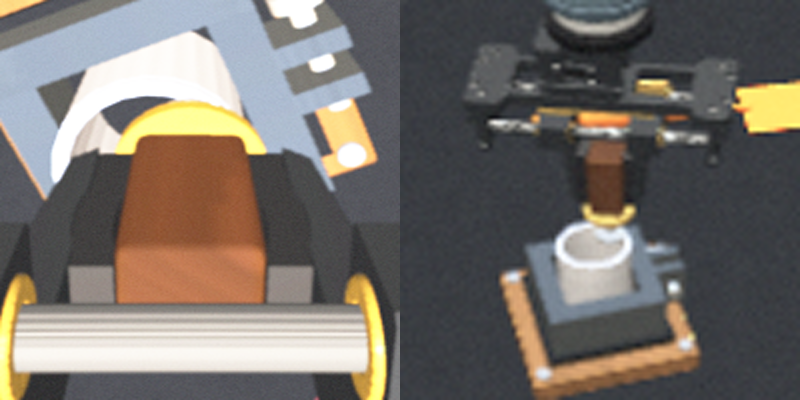

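Run:
```python
import cv2,numpy as np
a=cv2.imread("pics/w4.png")[225:360,200:350];b=cv2.imread("pics/w5.png")[225:360,200:350]
r=lambda i:cv2.resize(i,None,fx=2.6,fy=2.6)
cv2.imwrite("pics/cmp.png",np.hstack([r(a),r(b)]))
```

```text
(no output)
```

View pics/cmp.png

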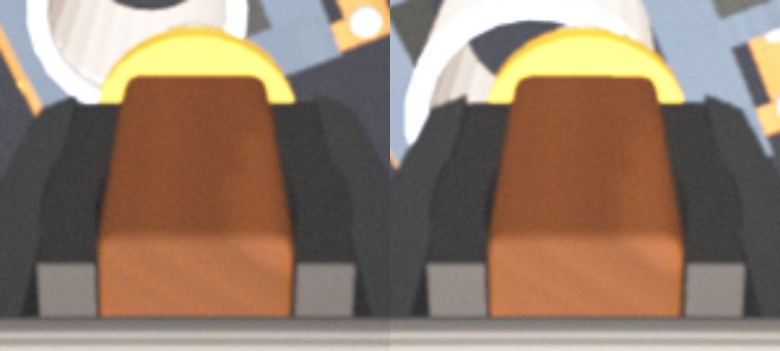

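No tilt or slip of the tool in the grip: both crops show the handle and flange in the same place. I'll carry on round.

Call:
arm_command([
  [0,[-0.001,-0.0012,0.0003],0],
  [0,[-0.0024,-0.0022,0.0004],0],
  [0,[-0.0037,-0.003,0.0006],0],
  [0,[-0.0037,-0.003,0.0006],0],
])

```text
t: 13.95
tool_pos: [0.5211, 0.2134, 0.1246]
ee_rot: [179.9, -0.2, -11.1]
ft_force: [0.1, -4.8, 5.9]
finger_gap: 0.0259
```

```bash
FD=6.5 python3 nx.py 15 3
```

```text
t 14.05 r 18.24 th 35.6 z 124.61 F [-0.3 -5.   6.2] fz 7.2 h 125.94 model [126.67   0.34  -1.74] gap 0.0258 rot [179.9  -0.2 -11.1]
[0, [-0.0013, -0.0010, 0.00035], 0]
[0, [-0.0027, -0.0017, 0.00049], 0]
[0, [-0.0043, -0.0022, 0.00061], 0]
```

Call:
arm_command([
  [0,[-0.0013,-0.001,0.0003],0],
  [0,[-0.003,-0.0019,0.0004],0],
  [0,[-0.005,-0.0026,0.0006],0],
  [0,[-0.005,-0.0026,0.0006],0],
])

```text
t: 14.55
tool_pos: [0.5179, 0.216, 0.1245]
ee_rot: [179.9, -0.3, -11.1]
ft_force: [0.4, -4.7, 6.1]
finger_gap: 0.0256
```

```bash
FD=6.5 python3 nx.py 18 4
```

```text
t 14.65 r 18.41 th 48.7 z 124.51 F [ 0.6 -5.3  6.4] fz 7.4 h 125.79 model [127.68  -0.67  -1.97] gap 0.0258 rot [179.9  -0.3 -11.1]
[0, [-0.0014, -0.0005, 0.00035], 0]
[0, [-0.0028, -0.0008, 0.00039], 0]
[0, [-0.0042, -0.0010, 0.00043], 0]
[0, [-0.0057, -0.0011, 0.00045], 0]
```

Call:
arm_command([
  [0,[-0.0015,-0.0005,0.0003],0],
  [0,[-0.003,-0.0008,0.0004],0],
  [0,[-0.0045,-0.001,0.0004],0],
  [0,[-0.006,-0.0011,0.0004],0],
])

```text
t: 15.15
tool_pos: [0.5142, 0.2175, 0.1248]
ee_rot: [180.0, -0.5, -11.2]
ft_force: [3.0, -5.0, 5.1]
finger_gap: 0.0261
```

```bash
FD=6.5 python3 nx.py 20 4
```

```text
t 15.25 r 18.41 th 61.7 z 124.76 F [ 1.9 -4.4  5.4] fz 6.5 h 125.88 model [128.62  -1.58  -2.31] gap 0.0258 rot [180.   -0.5 -11.2]
[0, [-0.0016, -0.0002, 0.00043], 0]
[0, [-0.0032, -0.0001, 0.00037], 0]
[0, [-0.0048, 0.0001, 0.00029], 0]
[0, [-0.0064, 0.0004, 0.00019], 0]
```

```bash
FD=6.5 python3 nx.py 30 6
```

```text
t 15.35 r 18.42 th 62.1 z 124.72 F [ 1.6 -4.4  5.8] fz 6.8 h 125.90 model [128.73  -1.7   -2.34] gap 0.0255 rot [180.   -0.5 -11.2]
[0, [-0.0016, -0.0002, 0.00035], 0]
[0, [-0.0032, -0.0001, 0.00028], 0]
[0, [-0.0048, 0.0001, 0.00020], 0]
[0, [-0.0064, 0.0005, 0.00009], 0]
[0, [-0.0079, 0.0009, -0.00004], 0]
[0, [-0.0094, 0.0015, -0.00019], 0]
```

Call:
arm_command([
  [0,[-0.0016,-0.0002,0.0004],0],
  [0,[-0.0032,-0.0001,0.0003],0],
  [0,[-0.0048,0.0001,0.0003],0],
  [0,[-0.0064,0.0005,0.0002],0],
  [0,[-0.0079,0.0009,0.0001],0],
])

```text
t: 15.98
tool_pos: [0.5075, 0.2186, 0.1252]
ee_rot: [-179.9, -0.7, -11.2]
ft_force: [4.6, -3.8, 5.4]
finger_gap: 0.0255
```

```bash
FD=6.5 python3 nx.py 30 6
```

```text
t 16.07 r 18.64 th 82.7 z 125.14 F [ 3.6 -3.3  5.2] fz 6.3 h 126.12 model [128.54  -1.52  -2.24] gap 0.0257 rot [-180.    -0.6  -11.2]
[0, [-0.0015, 0.0006, 0.00043], 0]
[0, [-0.0030, 0.0013, 0.00030], 0]
[0, [-0.0044, 0.0020, 0.00015], 0]
[0, [-0.0058, 0.0029, -0.00002], 0]
[0, [-0.0070, 0.0039, -0.00019], 0]
[0, [-0.0082, 0.0050, -0.00039], 0]
```

Call:
arm_command([
  [0,[-0.0015,0.0006,0.0004],0],
  [0,[-0.003,0.0013,0.0003],0],
  [0,[-0.0044,0.002,0.0002],0],
  [0,[-0.0058,0.0029,0.0],0],
  [0,[-0.007,0.0039,-0.0002],0],
  [0,[-0.0082,0.005,-0.0004],0],
])

```text
t: 16.82
tool_pos: [0.499, 0.2162, 0.1259]
ee_rot: [-179.9, -0.7, -11.2]
ft_force: [5.4, 0.0, 4.4]
finger_gap: 0.0259
```

```bash
FD=6.5 python3 nx.py 32 6
```

```text
t 16.93 r 18.85 th 110.2 z 125.83 F [ 4.6 -0.2  4.9] fz 6.0 h 126.67 model [128.14  -1.18  -1.97] gap 0.0258 rot [-179.9   -0.7  -11.2]
[0, [-0.0010, 0.0015, 0.00049], 0]
[0, [-0.0021, 0.0028, 0.00031], 0]
[0, [-0.0030, 0.0042, 0.00011], 0]
[0, [-0.0038, 0.0058, -0.00009], 0]
[0, [-0.0045, 0.0073, -0.00029], 0]
[0, [-0.0050, 0.0090, -0.00050], 0]
```

Call:
arm_command([
  [0,[-0.001,0.0015,0.0004],0],
  [0,[-0.0021,0.0028,0.0003],0],
  [0,[-0.003,0.0042,0.0001],0],
  [0,[-0.0038,0.0058,-0.0001],0],
  [0,[-0.0045,0.0073,-0.0003],0],
  [0,[-0.005,0.009,-0.0005],0],
  [0,[-0.005,0.009,-0.0005],0],
])

```text
t: 17.8
tool_pos: [0.4925, 0.2097, 0.1266]
ee_rot: [-179.7, -0.7, -11.1]
ft_force: [4.6, 1.0, 5.0]
finger_gap: 0.0257
```

```bash
FD=6.5 python3 nx.py 32 6
```

```text
t 17.90 r 18.87 th 137.8 z 126.63 F [4.5 2.1 5.5] fz 6.5 h 127.55 model [128.02  -1.09  -1.86] gap 0.0257 rot [-179.8   -0.7  -11.1]
[0, [-0.0002, 0.0018, 0.00039], 0]
[0, [-0.0005, 0.0035, 0.00019], 0]
[0, [-0.0007, 0.0052, -0.00001], 0]
[0, [-0.0007, 0.0069, -0.00021], 0]
[0, [-0.0006, 0.0086, -0.00041], 0]
[0, [-0.0003, 0.0103, -0.00060], 0]
```

Call:
arm_command([
  [0,[-0.0002,0.0018,0.0004],0],
  [0,[-0.0005,0.0035,0.0002],0],
  [0,[-0.0007,0.0052,0.0],0],
  [0,[-0.0007,0.0069,-0.0002],0],
  [0,[-0.0006,0.0086,-0.0004],0],
  [0,[-0.0003,0.0103,-0.0006],0],
  [0,[-0.0003,0.0103,-0.0006],0],
])

```text
t: 18.77
tool_pos: [0.4901, 0.2016, 0.1274]
ee_rot: [-179.6, -0.7, -11.0]
ft_force: [3.6, 3.7, 5.1]
finger_gap: 0.0258
```

```bash
FD=6.5 python3 nx.py 32 6
```

```text
t 18.88 r 18.68 th 163.6 z 127.42 F [3.4 3.2 4.9] fz 6.0 h 128.33 model [127.9   -1.02  -1.73] gap 0.0258 rot [-179.6   -0.7  -11. ]
[0, [0.0004, 0.0017, 0.00039], 0]
[0, [0.0009, 0.0034, 0.00021], 0]
[0, [0.0014, 0.0050, 0.00005], 0]
[0, [0.0022, 0.0065, -0.00011], 0]
[0, [0.0030, 0.0080, -0.00026], 0]
[0, [0.0040, 0.0094, -0.00039], 0]
```

Call:
arm_command([
  [0,[0.0004,0.0017,0.0004],0],
  [0,[0.0009,0.0034,0.0003],0],
  [0,[0.0014,0.005,0.0001],0],
  [0,[0.0022,0.0065,-0.0001],0],
  [0,[0.003,0.008,-0.0002],0],
  [0,[0.004,0.0094,-0.0003],0],
  [0,[0.004,0.0094,-0.0003],0],
])

```text
t: 19.75
tool_pos: [0.4915, 0.1942, 0.1278]
ee_rot: [-179.5, -0.6, -10.9]
ft_force: [1.9, 4.4, 6.6]
finger_gap: 0.0261
```

```bash
FD=6.5 python3 nx.py 32 6
```

```text
t 19.85 r 18.17 th -172.9 z 127.81 F [2.  4.4 6.6] fz 7.6 h 129.24 model [127.95  -1.04  -1.79] gap 0.0256 rot [-179.5   -0.6  -10.9]
[0, [0.0006, 0.0016, 0.00001], 0]
[0, [0.0017, 0.0030, -0.00012], 0]
[0, [0.0029, 0.0042, -0.00025], 0]
[0, [0.0041, 0.0054, -0.00035], 0]
[0, [0.0055, 0.0064, -0.00045], 0]
[0, [0.0070, 0.0073, -0.00052], 0]
```

Call:
arm_command([
  [0,[0.0005,0.0016,0.0001],0],
  [0,[0.0016,0.003,-0.0001],0],
  [0,[0.0028,0.0043,-0.0002],0],
  [0,[0.004,0.0055,-0.0003],0],
  [0,[0.0054,0.0066,-0.0004],0],
  [0,[0.007,0.0076,-0.0005],0],
  [0,[0.007,0.0076,-0.0005],0],
])

```text
t: 20.72
tool_pos: [0.4953, 0.1882, 0.1282]
ee_rot: [-179.3, -0.4, -10.8]
ft_force: [-0.4, 3.8, 6.5]
finger_gap: 0.0259
```

```bash
FD=6.5 python3 nx.py 32 6
```

```text
t 20.82 r 17.85 th -150.3 z 128.17 F [-0.3  5.   6.2] fz 7.2 h 129.68 model [127.93  -1.03  -1.77] gap 0.0258 rot [-179.3   -0.4  -10.8]
[0, [0.0010, 0.0015, -0.00008], 0]
[0, [0.0025, 0.0024, -0.00015], 0]
[0, [0.0041, 0.0031, -0.00021], 0]
[0, [0.0057, 0.0037, -0.00024], 0]
[0, [0.0074, 0.0041, -0.00026], 0]
[0, [0.0091, 0.0043, -0.00026], 0]
```

Call:
arm_command([
  [0,[0.001,0.0016,-0.0001],0],
  [0,[0.0025,0.0026,-0.0002],0],
  [0,[0.0041,0.0034,-0.0003],0],
  [0,[0.0057,0.0042,-0.0004],0],
  [0,[0.0074,0.0047,-0.0004],0],
  [0,[0.0091,0.0049,-0.0004],0],
  [0,[0.0091,0.0049,-0.0004],0],
])

```text
t: 21.7
tool_pos: [0.5007, 0.1845, 0.1281]
ee_rot: [-179.2, -0.1, -10.7]
ft_force: [-2.2, 4.9, 7.1]
finger_gap: 0.026
```

```bash
FD=6.5 python3 nx.py 32 6
```

```text
t 21.80 r 17.45 th -128.9 z 128.14 F [-1.9  5.1  7. ] fz 8.1 h 129.98 model [127.94  -1.03  -1.78] gap 0.0256 rot [-1.792e+02 -1.000e-01 -1.070e+01]
[0, [0.0014, 0.0014, -0.00030], 0]
[0, [0.0031, 0.0017, -0.00031], 0]
[0, [0.0048, 0.0018, -0.00029], 0]
[0, [0.0065, 0.0017, -0.00026], 0]
[0, [0.0082, 0.0015, -0.00021], 0]
[0, [0.0099, 0.0011, -0.00014], 0]
```

Call:
arm_command([
  [0,[0.0014,0.0018,-0.0003],0],
  [0,[0.0031,0.0026,-0.0004],0],
  [0,[0.0048,0.003,-0.0004],0],
  [0,[0.0066,0.003,-0.0004],0],
  [0,[0.0084,0.0028,-0.0003],0],
  [0,[0.0102,0.0024,-0.0002],0],
  [0,[0.0102,0.0024,-0.0002],0],
])

```text
t: 22.68
tool_pos: [0.5068, 0.183, 0.1277]
ee_rot: [-179.2, 0.3, -10.5]
ft_force: [-3.3, 5.1, 8.3]
finger_gap: 0.0256
```

```bash
FD=6.5 python3 nx.py 32 6
```

```text
t 22.77 r 17.11 th -107.9 z 127.75 F [-3.8  5.   9. ] fz 10.0 h 130.07 model [127.96  -1.02  -1.82] gap 0.0258 rot [-179.2    0.3  -10.5]
[0, [0.0018, 0.0012, -0.00066], 0]
[0, [0.0035, 0.0008, -0.00060], 0]
[0, [0.0051, 0.0003, -0.00052], 0]
[0, [0.0067, -0.0004, -0.00042], 0]
[0, [0.0082, -0.0012, -0.00031], 0]
[0, [0.0097, -0.0021, -0.00018], 0]
```

Call:
arm_command([
  [0,[0.0018,0.0016,-0.0008],0],
  [0,[0.0035,0.0018,-0.0009],0],
  [0,[0.0051,0.0015,-0.0009],0],
  [0,[0.0067,0.001,-0.0008],0],
  [0,[0.0082,0.0003,-0.0007],0],
  [0,[0.0097,-0.0005,-0.0006],0],
])

```text
t: 23.52
tool_pos: [0.5119, 0.1836, 0.1273]
ee_rot: [-179.2, 0.8, -10.4]
ft_force: [-6.7, 1.5, 8.9]
finger_gap: 0.0254
```

```bash
FD=6.5 python3 nx.py 32 6
```

```text
t 23.62 r 16.67 th -89.9 z 127.35 F [-5.1  2.5  8.5] fz 9.5 h 129.79 model [127.96  -1.01  -1.82] gap 0.0258 rot [-179.2    0.8  -10.4]
[0, [0.0022, 0.0010, -0.00079], 0]
[0, [0.0037, 0.0001, -0.00067], 0]
[0, [0.0051, -0.0009, -0.00054], 0]
[0, [0.0064, -0.0020, -0.00039], 0]
[0, [0.0076, -0.0032, -0.00024], 0]
[0, [0.0087, -0.0046, -0.00007], 0]
```

Run:
```python
from station import *
from h import *
s=read_state();print(s["joint_positions"],s["tau"],s["ft_torque"])
c=read_camera("wrist");cv2.imwrite("pics/w6.png",c["image"][:,:,::-1])
b=read_camera("side");a=read_camera("scene")
A=cv2.resize(c["image"][200:380,200:350,::-1],(333,400));B=cv2.resize(b["image"][110:210,195:295,::-1],(400,400),interpolation=cv2.INTER_CUBIC)
cv2.imwrite("pics/ab6.png",np.hstack([A,B]))
```

```text
[-43.37445768  31.46457538  25.71736792 110.13418527 -21.00721272
  43.20227679 -15.75852974] [  2.42777467 -43.48877549   8.98497909 -18.20098042   0.77953041
  -1.70919959   0.0528554 ] [ 0.60683015  1.36539921 -0.04413978]
```

View pics/ab6.png

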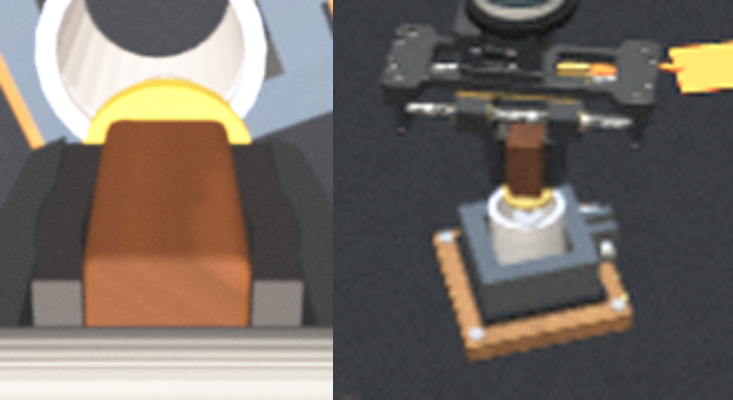

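Call:
arm_command([
  [0,[0.0015,0.0012,-0.0009],0],
  [0,[0.003,0.0014,-0.0012],0],
  [0,[0.0045,0.0006,-0.0012],0],
  [0,[0.006,-0.0004,-0.0011],0],
  [0,[0.0074,-0.0014,-0.001],0],
])

```text
t: 24.4
tool_pos: [0.5152, 0.185, 0.1272]
ee_rot: [-179.2, 1.3, -10.3]
ft_force: [-5.8, 1.4, 8.5]
finger_gap: 0.0261
```

```bash
FD=6.5 python3 nx.py 32 6
```

```text
t 24.50 r 16.39 th -77.2 z 127.20 F [-5.   1.8  7.7] fz 8.7 h 129.65 model [127.98  -0.99  -1.85] gap 0.0259 rot [-179.2    1.3  -10.3]
[0, [0.0026, 0.0007, -0.00068], 0]
[0, [0.0038, -0.0005, -0.00053], 0]
[0, [0.0050, -0.0018, -0.00037], 0]
[0, [0.0060, -0.0031, -0.00021], 0]
[0, [0.0069, -0.0046, -0.00003], 0]
[0, [0.0077, -0.0061, 0.00015], 0]
```

Call:
arm_command([
  [0,[0.001,0.0003,-0.0009],0],
  [0,[0.0025,0.0,-0.0018],0],
  [0,[0.004,-0.0004,-0.002],0],
  [0,[0.0054,-0.0006,-0.002],0],
  [0,[0.0054,-0.0006,-0.0018],0],
  [0,[0.0054,-0.0006,-0.0016],0],
])

```text
t: 25.25
tool_pos: [0.5205, 0.185, 0.1286]
ee_rot: [-179.2, 1.3, -10.3]
ft_force: [-4.8, 2.8, 3.0]
finger_gap: 0.0262
```

```bash
FD=6.5 python3 nx.py 32 6
```

```text
t 25.35 r 19.14 th -63.3 z 128.61 F [-4.5  2.6  3.1] fz 4.1 h 128.99 model [127.96  -1.03  -1.82] gap 0.0260 rot [-179.2    1.3  -10.3]
[0, [0.0006, -0.0018, 0.00119], 0]
[0, [0.0015, -0.0032, 0.00137], 0]
[0, [0.0024, -0.0047, 0.00155], 0]
[0, [0.0030, -0.0063, 0.00174], 0]
[0, [0.0035, -0.0080, 0.00193], 0]
[0, [0.0039, -0.0096, 0.00212], 0]
```

Call:
arm_command([
  [0,[0.0014,-0.0014,0.0005],0],
  [0,[0.0025,-0.0028,0.0008],0],
  [0,[0.0034,-0.0043,0.001],0],
  [0,[0.004,-0.0059,0.0012],0],
  [0,[0.0045,-0.0076,0.0014],0],
])

```text
t: 25.98
tool_pos: [0.5263, 0.1902, 0.1275]
ee_rot: [-179.3, 1.3, -10.4]
ft_force: [-6.1, -1.4, 7.7]
finger_gap: 0.0261
```

```bash
FD=6 python3 nx.py 32 6
```

```text
t 26.07 r 20.15 th -40.0 z 127.50 F [-5.6 -1.   7.7] fz 8.7 h 128.18 model [127.95  -1.06  -1.81] gap 0.0257 rot [-179.3    1.3  -10.3]
[0, [-0.0011, -0.0022, 0.00082], 0]
[0, [-0.0008, -0.0039, 0.00101], 0]
[0, [-0.0007, -0.0056, 0.00120], 0]
[0, [-0.0007, -0.0073, 0.00140], 0]
[0, [-0.0008, -0.0090, 0.00159], 0]
[0, [-0.0012, -0.0107, 0.00177], 0]
```

Call:
arm_command([
  [0,[-0.0001,-0.0016,0.0001],0],
  [0,[0.0001,-0.0032,0.0003],0],
  [0,[0.0002,-0.005,0.0006],0],
  [0,[0.0002,-0.0068,0.0009],0],
  [0,[0.0001,-0.0086,0.0011],0],
  [0,[-0.0003,-0.0103,0.0013],0],
])

```text
t: 26.82
tool_pos: [0.5289, 0.1983, 0.1267]
ee_rot: [-179.4, 1.2, -10.4]
ft_force: [-3.9, -3.5, 7.3]
finger_gap: 0.0258
```

```bash
FD=6 python3 nx.py 20 4
```

```text
t 26.93 r 20.24 th -15.7 z 126.75 F [-3.5 -2.6  7.1] fz 8.1 h 127.29 model [127.93  -1.09  -1.81] gap 0.0257 rot [-179.4    1.2  -10.4]
[0, [-0.0020, -0.0014, 0.00097], 0]
[0, [-0.0024, -0.0030, 0.00114], 0]
[0, [-0.0029, -0.0045, 0.00130], 0]
[0, [-0.0035, -0.0060, 0.00146], 0]
```

Call:
arm_command([
  [0,[-0.0006,-0.0014,0.0003],0],
  [0,[-0.0012,-0.003,0.0005],0],
  [0,[-0.0018,-0.0045,0.0008],0],
  [0,[-0.0024,-0.006,0.001],0],
  [0,[-0.0028,-0.0072,0.0011],0],
  [0,[-0.0028,-0.0072,0.0011],0],
  [0,[-0.0028,-0.0072,0.0011],0],
])

```text
t: 27.8
tool_pos: [0.5286, 0.2038, 0.1263]
ee_rot: [-179.5, 1.1, -10.5]
ft_force: [-2.2, -4.0, 7.4]
finger_gap: 0.0261
```

```bash
FD=6 python3 nx.py 15 3
```

```text
t 27.90 r 20.28 th -0.7 z 126.29 F [-2.8 -4.1  7.2] fz 8.3 h 126.84 model [127.93  -1.09  -1.81] gap 0.0259 rot [-179.5    1.1  -10.5]
[0, [-0.0023, -0.0008, 0.00100], 0]
[0, [-0.0031, -0.0022, 0.00115], 0]
[0, [-0.0040, -0.0036, 0.00128], 0]
```

The circle is closed (θ≈0 again, about 8 N). Next I'll lift off and carry the tool back.

Call:
arm_command([
  [0,[0,0,-0.003],0],
  [0,[0,0,-0.015],0],
  [0,[0,0,-0.035],0],
  [0,[0,0.005,-0.055],0],
  [0,[0.005,0.02,-0.065],0],
  [0,[0.012,0.055,-0.07],0],
  [0,[0.022,0.1,-0.07],0],
  [0,[0.032,0.145,-0.07],0],
  [0,[0.042,0.19,-0.07],0],
  [0,[0.052,0.235,-0.07],0],
  [0,[0.062,0.28,-0.07],0],
  [0,[0.072,0.32,-0.07],0],
  [0,[0.08,0.355,-0.07],0],
  [0,[0.086,0.38,-0.07],0],
  [0,[0.089,0.392,-0.07],0],
  [0,[0.089,0.394,-0.07],0],
  [0,[0.089,0.394,-0.07],0],
  [0,[0.089,0.394,-0.07],0],
])

```text
t: 30.15
tool_pos: [0.5454, -0.1994, 0.1912]
ee_rot: [-179.5, 1.1, -10.4]
ft_force: [-0.2, 0.2, -1.1]
finger_gap: 0.0259
```

Run:
```python
from station import *
from h import *
np.set_printoptions(precision=4,suppress=True)
c=read_camera("wrist");cv2.imwrite("pics/w7.png",c["image"][:,:,::-1])
s=read_state();print(s["t"],s["tool_pos"],s["ee_rot"],s["ft_force"],s["finger_gap"],s["joint_positions"])
from scipy.spatial.transform import Rotation as R
M=R.from_euler("xyz",s["ee_rot"],degrees=True).as_matrix()
tip=s["tool_pos"]+M@[0,0,.0413];print("tip",tip)
for z in(.075,.055,.022): print("shift for tip z",z,M.T@(np.array([.5437,-.1996,z])-tip))
```

```text
30.2 [ 0.5454 -0.1995  0.1912] [-179.4879    1.1137  -10.4426] [-0.2722  0.4741 -1.6389] 0.025668498456915236 [ -7.1174  30.7017  31.535  101.7922 -19.5949  54.2328  22.339 ]
tip [ 0.5447 -0.199   0.1499]
shift for tip z 0.075 [0.0006 0.0014 0.0749]
shift for tip z 0.055 [0.001  0.0016 0.0949]
shift for tip z 0.022 [0.0016 0.0019 0.1279]
```

View pics/w7.png

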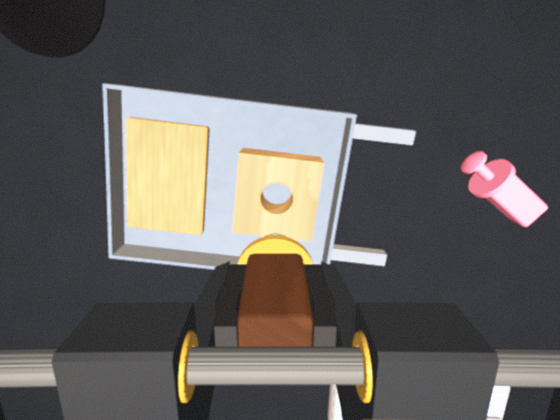

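The wrist view shows the stand's hole at (277,198). I'll check its position.

Run:
```python
from station import *
from h import *
np.set_printoptions(precision=4,suppress=True)
c=read_camera("wrist");crop(c,225,140,110,110,5,"pics/w8c.png")
u=np.array([.5437,-.1996,.047]);print(proj(c,u),(proj(c,u)-[225,140])*5+2)
print(onz(c,(277,198),.047))
```

```text
[277.5792 197.4741] [264.8961 289.3706]
[ 0.5431 -0.2     0.047 ]
```

View pics/w8c.png

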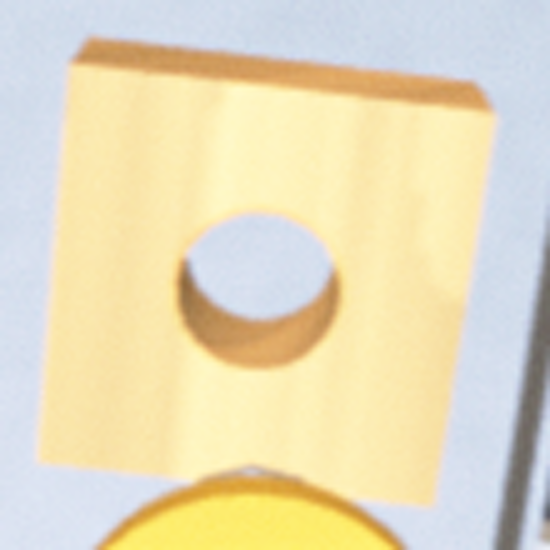

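Call:
arm_command([
  [0,[0.0003,0.0014,0.02],0],
  [0,[0.0003,0.0014,0.05],0],
  [0,[0.0004,0.0015,0.075],0],
  [0,[0.0006,0.0016,0.09],0],
  [0,[0.0008,0.0017,0.1],0],
  [0,[0.001,0.0018,0.11],0],
  [0,[0.0012,0.0019,0.119],0],
  [0,[0.0013,0.0019,0.126],0],
  [0,[0.0013,0.0019,0.128],0],
  [0,[0.0013,0.0019,0.128],0],
])

```text
t: 31.5
tool_pos: [0.5442, -0.2003, 0.0633]
ee_rot: [-179.5, 1.1, -10.5]
ft_force: [0.4, 0.8, -1.3]
finger_gap: 0.0256
```

Run:
```python
from station import *
from h import *
np.set_printoptions(precision=4,suppress=True)
c=read_camera("wrist");cv2.imwrite("pics/w9.png",c["image"][:,:,::-1])
s=read_state();print(s["t"],s["tool_pos"],s["ee_rot"],s["ft_force"],s["finger_gap"])
from scipy.spatial.transform import Rotation as R
M=R.from_euler("xyz",s["ee_rot"],degrees=True).as_matrix()
print("tip",s["tool_pos"]+M@[0,0,.0413])
```

```text
31.55 [ 0.5443 -0.2003  0.0634] [-179.4995    1.0831  -10.4533] [ 0.1445  0.2705 -1.6433] 0.025703946411052774
tip [ 0.5436 -0.1998  0.0221]
```

View pics/w9.png

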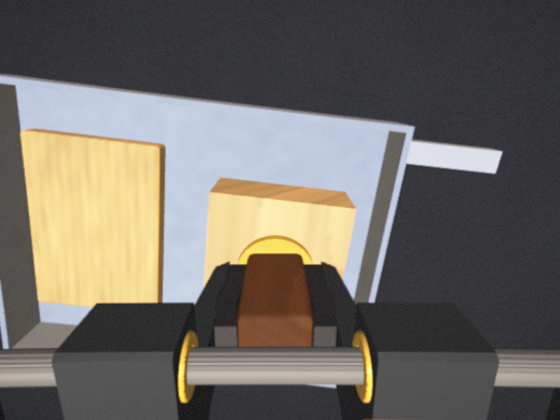

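The tool is in the hole with the flange about 3 mm above the block. I'll lower it the rest of the way.

Call:
arm_command([
  [0,[0,0,0.001],0],
  [0,[0,0,0.002],0],
  [0,[0,0,0.0027],0],
  [0,[0,0,0.003],0],
  [0,[0,0,0.003],0],
])

```text
t: 32.17
tool_pos: [0.5443, -0.2003, 0.0606]
ee_rot: [-179.5, 1.1, -10.5]
ft_force: [-1.4, 0.9, 2.3]
finger_gap: 0.0261
```

Call:
arm_command([
  [0.35,[0,0,0],0],
  [0.45,[0,0,0],0],
  [0.6,[0,0,0],0],
  [0.8,[0,0,0],0],
  [1,[0,0,0],0],
  [1,[0,0,0],0],
  [1,[0,0,0],0],
  [1,[0,0,0],0],
])

```text
t: 33.17
tool_pos: [0.5443, -0.2003, 0.0606]
ee_rot: [-179.5, 1.1, -10.5]
ft_force: [-0.4, 0.2, 0.4]
finger_gap: 0.0882
```

Run:
```python
from station import *
from h import *
c=read_camera("wrist");cv2.imwrite("pics/w10.png",c["image"][:,:,::-1])
s=read_state();print(s["t"],s["tool_pos"],s["ee_rot"],s["ft_force"],s["finger_gap"])
```

```text
33.225 [ 0.54428791 -0.20029806  0.06062103] [-179.49025672    1.08171671  -10.45682034] [-0.09830878 -0.05365147  0.39188598] 0.08812165269618304
```

View pics/w10.png

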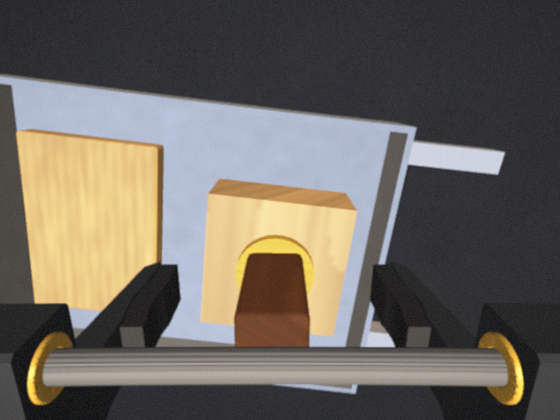

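The fingers are open and clear, and the tool is standing free at (275,300). I'll retreat straight up.

Call:
arm_command([
  [1,[0,0,-0.01],0],
  [1,[0,0,-0.04],0],
  [1,[0,0,-0.08],0],
  [1,[0,0,-0.125],0],
  [1,[0,0,-0.17],0],
  [1,[0,0,-0.19],0],
  [1,[0,0,-0.2],0],
  [1,[0,0,-0.2],0],
  [1,[0,0,-0.2],0],
])

```text
t: 34.35
tool_pos: [0.5471, -0.2024, 0.2596]
ee_rot: [-179.5, 1.2, -10.5]
ft_force: [0.1, -0.2, -0.2]
finger_gap: 0.0882
```

Run:
```python
from station import *
from h import *
c=read_camera("wrist");a=read_camera("scene");b=read_camera("side")
W=c["image"][110:280,190:360,::-1];A=a["image"][150:220,200:270,::-1];
B=b["image"][240:325,215:300,::-1]
r=lambda i:cv2.resize(i,(266,266),interpolation=cv2.INTER_CUBIC)
cv2.imwrite("pics/f.png",np.hstack([r(W),r(A),r(B)]))
cv2.imwrite("pics/fa.png",a["image"][:,:,::-1])
s=read_state();print(s["t"],s["tool_pos"],s["ft_force"],s["finger_gap"])
cv2.imwrite("pics/fw.png",cv2.resize(W,None,fx=3.5,fy=3.5,interpolation=cv2.INTER_CUBIC));np.savez("fw.npz",**c)
```

```text
34.5 [ 0.54720704 -0.20257767  0.25969484] [ 0.27072442 -0.25066645 -0.27229288] 0.08827455131563669
```

View pics/f.png

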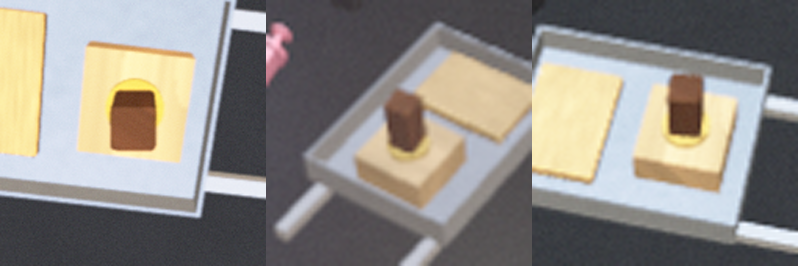

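View pics/fw.png

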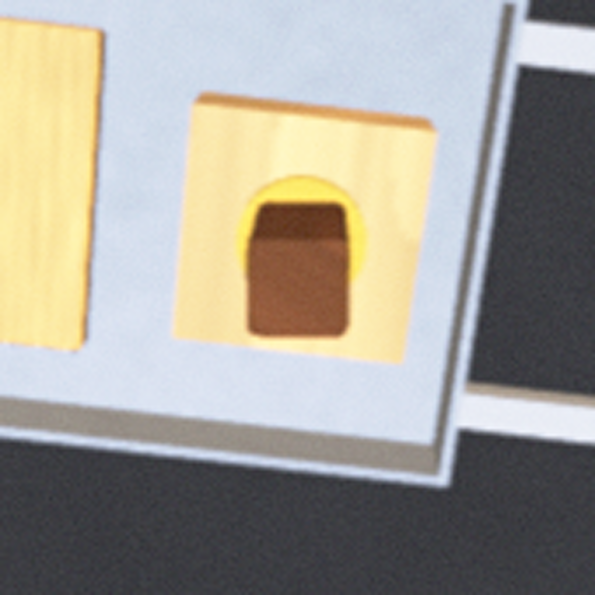

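View pics/fa.png

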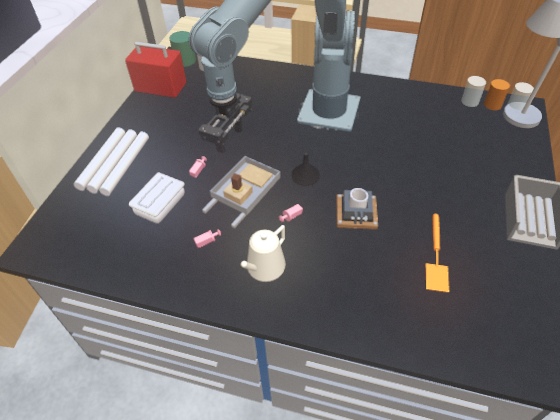

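The tool stands in the stand with its flange on the block, and the bystanders are where they were. One quick check for uprightness before I hand in.

```bash
python3 - <<'E'
from h import *
c={k:v for k,v in np.load("fw.npz").items()}
q=lambda u,v:((u+.5)/3.5-.5+190,(v+.5)/3.5-.5+110)
print(np.mean([onz(c,q(*p),.105) for p in [(248,240),(350,240),(349,337),(248,335)]],0))
print(np.mean([onz(c,q(*p),.052) for p in [(237,238),(366,238)]],0))
B=[onz(c,q(*p),.047) for p in [(196,103),(436,130),(404,362),(173,338)]];print(np.mean(B,0))
E
python3 -c "
from station import *
print(hand_in())"
```

```text
[ 0.54313747 -0.20017495  0.105     ]
[ 0.54297313 -0.19922828  0.052     ]
[ 0.5428977 -0.2000015  0.047    ]
the job is handed in; nothing more can be done
None
```

I ran the deburring tool all the way round the tube's inner edge, put it back in its stand and released it. I handed the job in at about 34.5 s; `hand_in()` gave no verdict.

**The round:** It started at the clamp screw's side, went anticlockwise in about 16 s and ended back there.
- **Force:** The vertical force read about 4 to 10 N at my stops. With the sideways force, the total was about 12 N at most.
- **Eighths:** By the measured poses and forces, every eighth was passed with well over 1 N on the edge.
- **Where the edge is crooked:** The low side lies about 60° anticlockwise from the clamp screw.

**Last checks:**
- **Position in the stand:** The wrist camera puts the top of the handle within about 0.3 mm of the centre of the stand block. The tool looks upright with its flange on the block.
- **Gripper:** It is fully open and about 0.2 m above its release height.
- **Bystanders:** The coffee pot, funnel, mess kit and scraper look unmoved in the scene picture.

**What was not as intended:**
- **Uneven pressure:** The arm gave way more sideways than I expected between about 225° and 280°. There the force rose to about 10 N instead of 7, and the tool's axis came in to about 16 mm radius. By my estimate the tip went in to about 15.5 mm, just under the 16 mm given. I eased the force off and moved back out for the rest of the round.
- **Tilt:** The gripper ended up tilted about 1.3°, which I could not correct with the moves available.

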